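# Feed a blank through the drill jig's guide channel with a push stick

### The arm

A 6-joint arm with a two-finger parallel gripper is mounted at the origin on the work surface. World frame = base frame: x ahead of the robot, y to its left, z up, the work surface at z = 0. Lengths are in mm, angles in rad, forces in N, time in s.
With the tool pointing down it reaches from about 275 to 750 mm from the base axis. Payload 10.2 kg.
Tool frame: the origin (TCP) lies at the centre of the arm's flange, where the gripper is bolted on; the fingertips stand 173 mm ahead of it and the grasp point (between the pads) lies 155 mm ahead of it; z points along the fingers, y is the line along which they close (so a half turn about z gives the same grasp; the last joint's range is limited). The gripper opens to 85 mm and grips with 20 to 120 N. Pads are 22 mm wide; open, the fingers measure 114 mm over their backs; the gripper's body (76 mm by 85 mm) begins 54 mm behind the grasp point. The pads swing forward as they close: fully open they stand 13 mm farther back than shut.
Start: joints at [-1.461, 0.313, 1.498, -0, 1.331, -0.223], TCP at [171.5, -496.206, 404.694] pointing down, gripper open.
Joint ranges: [-2.94, 2.94], [-0.97, 2.17], [0.19, 2.56], [-1.23, 4.37], [0.02, 3.11], [-2.88, 2.88]. Speed limits (rad/s): [2.39, 2.39, 3.01, 3.14, 3.14, 3.14].

### API

Orientations are given as a unit quaternion [x, y, z, w].
In Python, from plant import bot gives the robot as it stands.
- The arm moves only by the shell command python3 -m pendant 'ROWS' [FORCE]. ROWS is JSON, a list of rows, each a list of 3 entries, a list of its own where there are three numbers: the shift along the tool's x, y, z in mm, then the turn, a rotation vector about the tool's x, y, z in degrees, then the closure, from -1 (fully open) to 1 (shut). A call has exactly 5 rows; each row is the pose to reach, as a shift and turn from the pose commanded when the call began, along the tool's axes at that moment; what a row does not reach only later rows make up. A row lasts 1/10 s, in which the tool goes at most 50 mm and 8.59 degrees, less where a joint would pass 70% of its speed; a pose out of reach is approached as far as the arm can. A call with a gripper value outside its range is refused whole. The fingers move at their own pace and stop on an object; FORCE is the grip in N (left out, the last holds). Time passes only in rows, so rows that repeat a pose let the fingers close, or fill a call up. It gives the time, the measured TCP pose, the force, the opening and the grip force at its end, in the units of the state.
- bot.state(): the state, without advancing time (a new reading comes with each control period).
- bot.snapshot(name): name is "scene" or "top"; returns a dict with "frame" (400x640x3 uint8, red, green, blue), "fx", "fy", "cx", "cy" (pixels), "camera_from_world" (4x4, takes a point from world to camera coordinates). Camera axes: x right, y down, z forward; pixel columns grow to the right and rows downward; lengths in mm; the calibration is good to about 2 mm. A picture is of the moment at which its call begins. There is no depth.
- bot.finish_job(): hands the job in; it is judged then, once.
The state is a dict: "time_s": time; "qpos": joint angles; "qd": joint speeds; "effort": joint torques, N m; "tcp_pos": TCP position; "tcp_rot": TCP orientation; "ft_force": force on the tool from outside, world axes, zero at the start; "torque": the same for the moment, N m; "width": finger opening in mm; "gripper_force": force on a finger pad.
Only numpy, scipy, OpenCV 4.12 (cv2) and the standard library are available. Lean on these libraries where they do the work, as an engineer would, in place of code of your own. Each camera call takes 0.05 s, during which the arm holds its last target. There are 200 camera calls.

### The job

Load the drill jig: lay the blue blank flat on the jig's open infeed plate, lengthwise in line with the guide channel, and let go of it. Then take the push stick by its red handle and use it to push the blank in under the clear cover until it is fully home against the end stop, keeping your fingers off the blank once it is in the channel. Finally lay the stick flat on the bench, clear of the jig, and leave the wooden block and the bare metal block where they are.

Things in the scene. Friction and masses are not known exactly. Their poses are not given: they have to be found in the camera images.
- blank_centre (a point): The blue plastic blank, a bar 30 (its x) by 50 (its y, long) by 22 mm high, loose on the bench; this point is its centre, 11 mm above its underside. Axes: y along its length, z up. About 60 g. It is to be gripped across its 30 mm width.
- stick_grip (a point): Centre of the push stick's red handle, a block 22 (x) by 50 (y) by 30 mm (z), 29 mm above the stick's underside. It stands on a wooden bar 225 mm long (y), 20 wide, 14 high, which runs 185 mm forward (-y, to the flat pushing end) and 40 mm back of the handle's centre. About 90 g, loose, lying on the bench with the handle up.
- stick_tip (a point): Middle of the flat front (pushing) face of the stick, 7 mm above its underside, 185 mm in front (-y of the stick) of stick_grip.
- stick_tail (a point): Middle of the rear end face of the stick, 7 mm above its underside, 40 mm behind (+y of the stick) stick_grip.
- jig: Drill jig, fixed to the bench: white-painted wooden base plate 90 (x) by 340 (y) by 12 mm thick; origin at the middle of its underside. Parts are fed along its -y axis: open infeed plate (y +170 to +58 mm), black flared walls (+58 to +20), straight channel (+20 to -130), dark steel end stop from y = -130. Two orange clamps, up to 22 mm high, hold the base at the stop end. Ordinary dry friction.
- jig_infeed (a point): Centre line of the infeed plate, on the plate's upper face (12 mm above the bench), a good place for the middle of the blank: 37 mm before the flared walls, 75 mm before the infeed end of the plate. Axes as the jig: feed is -y, z up.
- jig_mouth (a point): Start of the straight channel, on its centre line and floor (12 mm above the bench). The black walls narrow to it from about 54 mm apart; the channel is 33 mm wide between aluminium rails 25 mm tall. From 5 mm past this point a clear cover with a steel drill bush lies on the rails: 25 mm free height under it, its top 43 mm and the bush's 53 mm above the bench.
- jig_home (a point): Point on the channel floor under the drill bush, 25 mm before the end stop and 200 mm beyond jig_infeed: below the middle of the blank when it is fully home.
- wide_block_centre (a point): Wooden block 44 by 60 by 22 mm high, not part of the job; its centre.
- metal_block_centre (a point): Bare metal block 26 by 40 by 22 mm high, not part of the job; its centre.
There are look-alikes about, which are no part of the job. What is shaped like the part that bears stick_grip but turquoise is not meant.

How it is judged:
By the outcome, as a careful person would: the job done as asked, in the order asked, and still so for the second after the job is handed in, with the robot touching nothing.
It also fails if it takes over 67 s, if anything falls off the work surface, if the arm or the gripper's body presses on something with over 40 N, if the wrist force passes 120 N, or if a joint passes its speed limit or range.

## Working session

There is one attempt and no reset: what is moved stays moved. The work goes in short steps, Python scripts to look and compute and a shell command to move; the robot and the scene stay as the last step left them, time stands still between calls to the robot, and variables do not carry over. Pictures are saved under pics/ and viewed, at most 10 in all, crops included, and the job is handed in when it is done.

```bash
ls; mkdir -p pics
python3 - <<'E'
from plant import bot
import cv2
print(bot.state())
for n in("scene","top"):
    s=bot.snapshot(n);cv2.imwrite(f"pics/{n}0.png",s["frame"][:,:,::-1]);print(n,s["fx"],s["cx"],s["cy"],s["camera_from_world"])
E
```

```text
pics
{'time_s': 0.0, 'qpos': array([-1.46140335e+00,  3.13447160e-01,  1.49842856e+00, -9.85319626e-06,
        1.33100818e+00, -2.23398928e-01]), 'qd': array([-0.00053863,  0.0010224 ,  0.00129799, -0.00032425,  0.00046942,
        0.00215613]), 'effort': array([ 3.14446675e-05, -4.12265611e+01, -2.59740686e+01, -1.85503100e-04,
        4.10333494e-03, -2.87131577e-06]), 'tcp_pos': array([ 171.49264096, -496.16094952,  404.13959609]), 'tcp_rot': array([ 9.86187706e-01,  1.65630288e-01,  3.20054122e-05, -6.44847318e-04]), 'ft_force': array([ 0.69002899, -0.01560926,  0.2996251 ]), 'torque': array([0.0280938 , 0.02181164, 0.00282502]), 'gripper_force': 0.0, 'width': 85.72717474767323}
scene 430.903039414653 316.61641398027 198.12984881982516 [[ 5.73937911e-02  9.98190112e-01 -1.79569671e-02 -5.20057275e+01]
 [ 7.87834948e-01 -5.63318834e-02 -6.13304829e-01 -3.08657793e+02]
 [-6.13206366e-01  2.10527630e-02 -7.89642155e-01  1.16004661e+03]
 [ 0.00000000e+00  0.00000000e+00  0.00000000e+00  1.00000000e+00]]
top 439.3161436575729 320.16720291196935 198.83321141530783 [[ 2.79616052e-02 -9.99593642e-01  5.54067841e-03 -6.75297967e+00]
 [-9.95289281e-01 -2.83550873e-02 -9.27104990e-02  4.35671330e+02]
 [ 9.28299318e-02 -2.92224346e-03 -9.95677691e-01  1.09051843e+03]
 [ 0.00000000e+00  0.00000000e+00  0.00000000e+00  1.00000000e+00]]
```

View pics/top0.png

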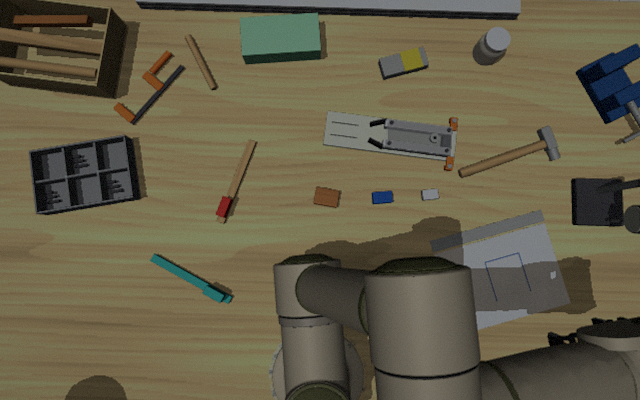

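View pics/scene0.png

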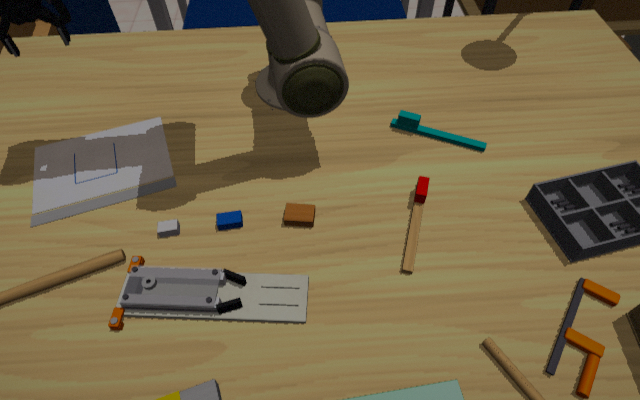

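The top view shows the blank at (382,197), the jig from its infeed end at (325,130) to the stop at (455,140), and the stick with its red handle at (224,207) and tip at (251,143). The wooden block is at (327,197) and the metal block at (430,194). The scene view agrees.

```bash
cat > h.py <<'E'
import numpy as np, cv2
from plant import bot
def ray(s,u,v):
    M=np.array(s["camera_from_world"]);R=M[:3,:3];c=-R.T@M[:3,3]
    d=R.T@np.array([(u-s["cx"])/s["fx"],(v-s["cy"])/s["fy"],1]);return c,d
def plane(s,p,z):
    c,d=ray(s,*p);return (c+d*(z-c[2])/d[2])[:2]
def tri(a,p,b,q):
    A=[];B=[]
    for s,x in((a,p),(b,q)):
        c,d=ray(s,*x);d/=np.linalg.norm(d);P=np.eye(3)-np.outer(d,d);A.append(P);B.append(P@c)
    return np.linalg.lstsq(np.vstack(A),np.hstack(B),rcond=None)[0]
def proj(s,P):
    M=np.array(s["camera_from_world"]);q=M[:3,:3]@np.asarray(P)+M[:3,3]
    return q[0]/q[2]*s["fx"]+s["cx"],q[1]/q[2]*s["fy"]+s["cy"]
def blobs(s,lo,hi,roi=None,minA=30):
    h=cv2.cvtColor(s["frame"],cv2.COLOR_RGB2HSV);m=cv2.inRange(h,np.array(lo),np.array(hi))
    if roi:
        k=np.zeros_like(m);k[roi[1]:roi[3],roi[0]:roi[2]]=255;m&=k
    n,l,st,c=cv2.connectedComponentsWithStats(m)
    return [(c[i],st[i,4],cv2.minAreaRect(np.argwhere(l==i)[:,::-1].astype(np.float32))) for i in range(1,n) if st[i,4]>=minA]
E
python3 - <<'E'
from h import *
t=bot.snapshot("top");s=bot.snapshot("scene")
print("cam",ray(t,0,0)[0],ray(s,0,0)[0])
def show(n,s,*a):
    for b in blobs(s,*a): print(n,b[0].round(1),b[1],[np.round(x,1) for x in b[2]])
show("blueT",t,(100,120,40),(130,255,255),(350,170,410,220)); show("blueS",s,(100,120,40),(130,255,255),(200,190,260,240))
show("redT",t,(0,200,100),(5,255,255),(200,180,250,230),15); show("redS",s,(0,200,100),(5,255,255),(390,160,450,220),15)
f=t["frame"];g=s["frame"]
print(f[206,224],f[160,244],f[125,340],f[140,240],f[197,382],g[220,412],g[190,423])
cv2.imwrite("pics/c1.png",cv2.resize(np.hstack([f[100:220,200:330],f[100:220,320:470]])[:,:,::-1],None,fx=2.8,fy=4.0)) if 0 else None
cv2.imwrite("pics/c1.png",np.vstack([cv2.resize(f[100:175,310:470],None,fx=5,fy=3.7,interpolation=2) if 0 else cv2.resize(f[105:165,315:465],None,fx=5,fy=5,interpolation=2),cv2.resize(g[260:330,120:320],(750,262),interpolation=2)])[:,:,::-1])
E
```

```text
cam [ 332.57507789    8.7900234  1126.2335899 ] [957.50416639  10.10214189 725.7865225 ]
blueT [381.9 197.1] 227 [array([381.9, 197.1]), array([11.3, 19.9]), np.float64(85.2)]
blueS [229.1 219.4] 368 [array([229.1, 219.8]), array([16. , 25.4]), np.float64(81.3)]
redS [422.2 185.6] 188 [array([422.2, 185.5]), array([10.4, 18.1]), np.float64(9.5)]
[122  36  31] [121  98  66] [128 131 121] [128 126  94] [ 19  50 100] [137 108  66] [150   2   0]
```

View pics/c1.png

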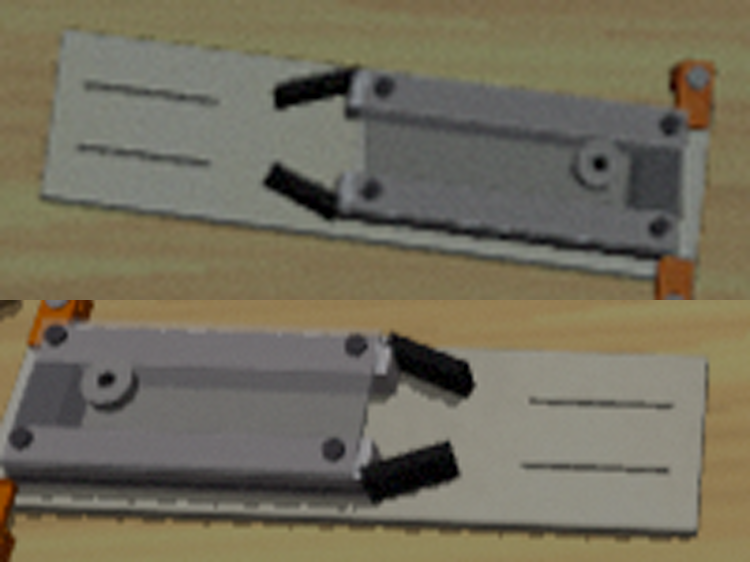

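The crop shows the jig in both views. In the top view the infeed corners are at about (328,111) and (323.4,144.4) and the bush is at (434.6,137.6). In the scene view the corners are at (308,275.5) and (305.9,321.3) and the bush is at (148.5,281.3).

Run:
```python
from h import *
t=bot.snapshot("top");s=bot.snapshot("scene")
r=lambda x:np.round(x,1)
print("blank",r(tri(t,(381.9,197.1),s,(229.1,219.4))))
for b in blobs(t,(0,150,60),(12,255,255),(205,185,245,230),10): print("redT",b[0],b[1],b[2])
rt=[b for b in blobs(t,(0,150,60),(12,255,255),(205,185,245,230),10)]
rt=max(rt,key=lambda b:b[1])[0]
print("red",r(tri(t,rt,s,(422.2,185.6))))
A=tri(t,(328,111),s,(305.9,321.3));B=tri(t,(323.4,144.4),s,(308,275.5));print("corners",r(A),r(B),np.linalg.norm(A-B))
for S,a,b in((t,(328,111),(323.4,144.4)),(s,(305.9,321.3),(308,275.5))):
    a,b=plane(S,a,12),plane(S,b,12);print("pl",r(a),r(b),r((a+b)/2),np.linalg.norm(a-b))
h=tri(t,(434.6,137.6),s,(148.5,281.3));print("bush",r(h),r(plane(t,(434.6,137.6),53)),r(plane(s,(148.5,281.3),53)))
m=(A+B)/2; d=(h-m)[:2];print("len(should be 275)",np.linalg.norm(d),"axis -y dir deg",np.degrees(np.arctan2(d[1],d[0])))
# blank axis
for S,roi in((t,(350,170,410,220)),(s,(200,190,260,240))):
    b=blobs(S,(100,120,40),(130,255,255),roi)[0]; bx=cv2.boxPoints(b[2]); w=np.array([plane(S,p,11) for p in bx]);
    for i in(0,1): e=w[i+1]-w[i];print("blank edge",r(np.linalg.norm(e)),r(np.degrees(np.arctan2(e[1],e[0]))%180))
f=t["frame"];g=s["frame"]
cv2.imwrite("pics/c2.png",np.hstack([cv2.resize(f[130:230,205:265],(360,600),interpolation=2),cv2.resize(g[165:285,390:440],(250,600),interpolation=2)])[:,:,::-1])
```

```text
blank [ 445.3 -151.4   12.3]
redT [222.95930233 206.23255814] 172 ((223.0172576904297, 206.2069091796875), (8.727681159973145, 20.42648696899414), 21.801406860351562)
red [408.6 245.7  40.8]
corners [667.4  -6.6   7.2] [578.9   2.    5.7] 88.8782229011639
pl [665.9  -8.4] [577.5   1.1] [621.7  -3.6] 88.92220153094911
pl [669.3  -4.6] [582.2   2.9] [625.8  -0.8] 87.4211037727244
bush [ 594.5 -275.2   49.4] [ 593.8 -274.8] [ 596.4 -273.1]
len(should be 275) 274.41648817896646 axis -y dir deg -95.98411847615921
blank edge 51.3 95.7
blank edge 29.0 4.8
blank edge 51.5 97.0
blank edge 41.0 9.8
```

View pics/c2.png

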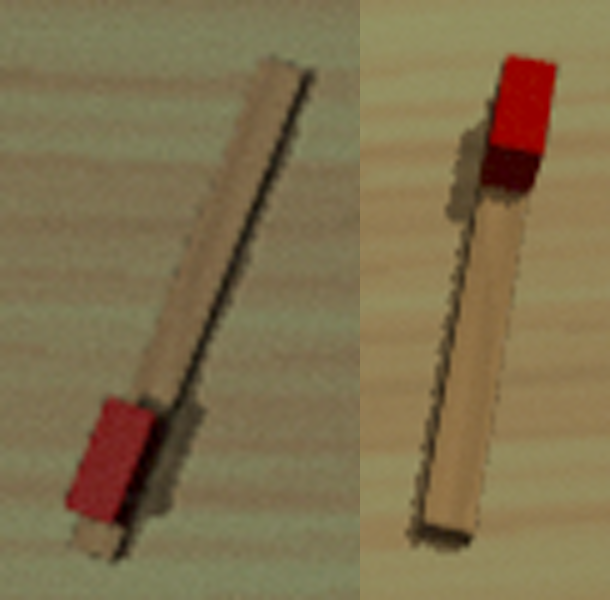

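The crop shows the stick lying handle up. The front top edge is at top view (252.2,140.8) and scene view (408,270). The red handle top is at about (224.2,206.7) in the top view.

```bash
cat > go.py <<'E'
import sys,numpy as np
from scipy.spatial.transform import Rotation as R
from plant import bot
s=bot.state();x,y,z,yaw=map(float,sys.argv[1:5])
r=R.from_quat(s["tcp_rot"]);a=np.radians(yaw)
t=R.from_matrix(np.array([[np.cos(a),np.sin(a),0],[np.sin(a),-np.cos(a),0],[0,0,-1]]))
m=r.as_matrix();print("t",round(s["time_s"],2),"at",s["tcp_pos"].round(1),"yaw",np.degrees(np.arctan2(m[1,0],m[0,0])).round(1),"w",round(s["width"],1),"F",s["ft_force"].round(1))
print("shift",r.inv().apply(np.array([x,y,z])-s["tcp_pos"]).round(1),"turn",(r.inv()*t).as_rotvec(degrees=True).round(1))
E
python3 - <<'E'
from h import *
t=bot.snapshot("top");s=bot.snapshot("scene")
a=plane(t,(252.2,140.8),14);b=plane(s,(408,270),14);g=plane(t,(224.2,206.7),44)
print(a,b,g,tri(t,(252.2,140.8),s,(408,270)))
v=g-(a+b)/2;print(np.linalg.norm(v),np.degrees(np.arctan2(v[1],v[0])))
E
python3 -m pendant '[[[371,-236,140],[0,0,-77],-1],[[371,-236,140],[0,0,-77],-1],[[371,-236,140],[0,0,-77],-1],[[371,-236,140],[0,0,-77],-1],[[371,-236,140],[0,0,-77],-1]]' 50
python3 go.py 445.3 -151.4 260 96
```

```text
[581.15057512 184.4714524 ] [584.3194743  187.58163869] [407.24859052 241.73054281] [582.27637258 186.78979302  10.18285395]
184.11524623071892 162.38919641728342
time_s: 0.9
tcp_pos: [320.5, -308.0, 328.5]
tcp_rot: [0.856, 0.518, 0.0, 0.0]
ft_force: [1.1, -0.5, -0.2]
width: 85.4
gripper_force: 0.0
t 0.9 at [ 320.5 -308.   328.5] yaw 62.4 w 85.4 F [ 1.1 -0.5 -0.2]
shift [196.7  37.9  68.4] turn [  0.    0.  -33.6]
```

```bash
python3 -m pendant '[[[197,38,68],[0,0,-33.6],-1],[[197,38,68],[0,0,-33.6],-1],[[197,38,68],[0,0,-33.6],-1],[[197,38,68],[0,0,-33.6],-1],[[197,38,68],[0,0,-33.6],-1]]' >/dev/null
python3 -m pendant '[[[0,0,0],[0,0,0],-1],[[0,0,0],[0,0,0],-1],[[0,0,0],[0,0,0],-1],[[0,0,0],[0,0,0],-1],[[0,0,0],[0,0,0],-1]]' >/dev/null
python3 go.py 445.3 -151.4 260 96
python3 - <<'E'
from h import *
t=bot.snapshot("top");s=bot.snapshot("scene");print(proj(t,(445,-151,11)))
for n,S,roi in(("t",t,(350,170,410,220)),("s",s,(200,190,260,240))):
    for b in blobs(S,(100,120,40),(130,255,255),roi):print(n,b[0],b[1])
cv2.imwrite("pics/s1.png",cv2.resize(s["frame"][130:270,130:330],(800,560))[:,:,::-1])
E
```

```text
t 1.9 at [ 445.3 -154.2  261.2] yaw 95.5 w 85.8 F [0.3 0.1 0.1]
shift [2.8 0.3 1.2] turn [ 0.   0.  -0.5]
(np.float64(381.55596656412325), np.float64(197.27758696719948))
s [229.13819095 219.7839196 ] 398
```

View pics/s1.png

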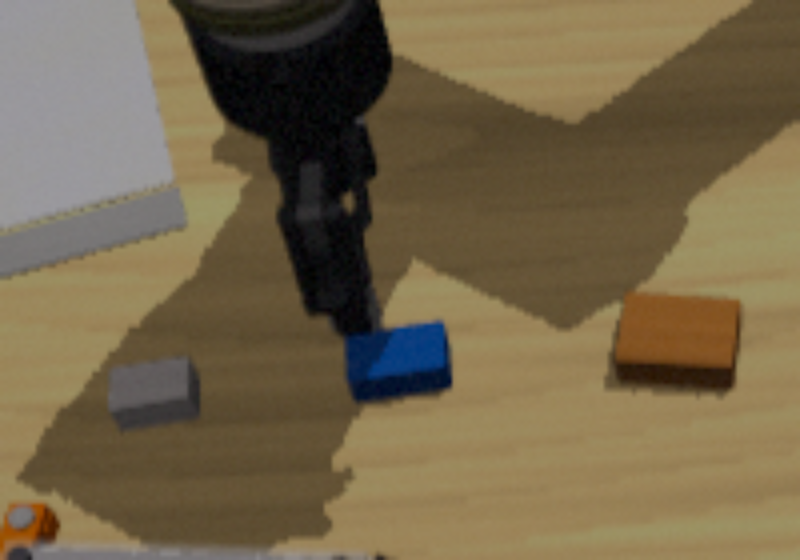

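The gripper is above the blank (crop about (400,360)), closing across its width, and nothing is in the way. I'll go down and grip.

```bash
python3 -m pendant '[[[3,0,40],[0,0,-0.5],-1],[[3,0,70],[0,0,-0.5],-1],[[3,0,87],[0,0,-0.5],-1],[[3,0,87],[0,0,-0.5],-1],[[3,0,87],[0,0,-0.5],-1]]' 
python3 -m pendant '[[[0,0,0],[0,0,0],1],[[0,0,0],[0,0,0],1],[[0,0,0],[0,0,0],1],[[0,0,0],[0,0,0],1],[[0,0,0],[0,0,0],1]]' 40
python3 -m pendant '[[[0,0,0],[0,0,0],1],[[0,0,0],[0,0,0],1],[[0,0,0],[0,0,0],1],[[0,0,0],[0,0,0],1],[[0,0,0],[0,0,0],1]]' 40
```

```text
time_s: 2.5
tcp_pos: [445.5, -150.8, 174.4]
tcp_rot: [0.668, 0.744, 0.0, 0.0]
ft_force: [0.9, -0.0, 1.0]
width: 85.0
gripper_force: 0.0
time_s: 3.0
tcp_pos: [445.5, -150.6, 174.4]
tcp_rot: [0.668, 0.744, 0.0, 0.0]
ft_force: [-0.6, 0.6, 6.4]
width: 29.2
gripper_force: 40.4
time_s: 3.5
tcp_pos: [445.5, -150.6, 174.4]
tcp_rot: [0.668, 0.744, 0.0, 0.0]
ft_force: [-1.6, 0.9, 5.9]
width: 29.0
gripper_force: 40.4
```

```bash
python3 -m pendant '[[[0,0,-40],[0,0,0],1],[[0,0,-76],[0,0,0],1],[[0,0,-76],[0,0,0],1],[[0,0,-76],[0,0,0],1],[[0,0,-76],[0,0,0],1]]' | grep -E 'width|grip'
python3 go.py 615.7 -76.2 250 84
```

```text
width: 29.5
gripper_force: 40.1
t 4.0 at [ 445.  -150.3  248.8] yaw 96.1 w 29.5 F [0.7 0.  0.1]
shift [ 55.5 177.6  -1.5] turn [-0.1 -0.1 12.1]
```

```bash
python3 -m pendant '[[[15,48,-1],[0,0,4],1],[[30,96,-1],[0,0,8],1],[[45,144,-1],[0,0,12],1],[[55,178,-1],[0,0,12],1],[[55,178,-1],[0,0,12],1]]' | grep -E 'width|grip'
python3 -m pendant '[[[0,0,0],[0,0,0],1],[[0,0,0],[0,0,0],1],[[0,0,0],[0,0,0],1],[[0,0,0],[0,0,0],1],[[0,0,0],[0,0,0],1]]' |grep -E 'width|grip'
python3 go.py 615.7 -76.2 187 84
python3 - <<'E'
from h import *
t=bot.snapshot("top");s=bot.snapshot("scene")
cv2.imwrite("pics/s2.png",np.vstack([cv2.resize(t["frame"][90:180,300:460],(640,360)),cv2.resize(s["frame"][240:340,120:400],(640,228))])[:,:,::-1])
E
```

```text
width: 29.4
gripper_force: 40.1
width: 29.4
gripper_force: 40.1
t 5.0 at [616.2 -77.2 251.1] yaw 84.1 w 29.4 F [ 0.3  0.4 -0.2]
shift [ 0.9 -0.6 64.1] turn [0.  0.  0.1]
```

View pics/s2.png

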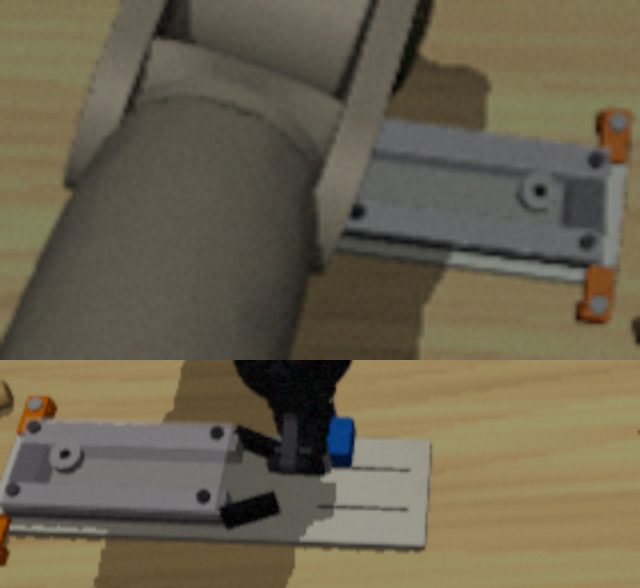

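Run:
```python
from h import *
s=bot.snapshot("scene")
a=np.radians(84);y=np.array([np.cos(a),np.sin(a)]);x=np.array([y[1],-y[0]])
c=np.array([616.2,-77.2])
for dx in(-15,15):
  for dy in(-25,25):
    for z in(76,98):
      u,v=proj(s,(*(c+dx*x+dy*y),z));print(dx,dy,z,round((u-120)*640/280),round((v-240)*2.28+360))
for b in blobs(s,(100,120,40),(130,255,255),(120,200,400,340),5):print(b)
```

```text
-15 -25 76 289 429
-15 -25 98 284 414
-15 25 76 356 431
-15 25 98 353 416
15 -25 76 282 465
15 -25 98 278 451
15 25 76 351 468
15 25 98 348 454
(array([268.65296804, 274.99543379]), np.int32(219), ((268.5, 275.0), (22.0, 11.0), 90.0))
```

The right end of the blank shows at about x=353 in the crop and I predicted 350, so the blank is where I expected; the finger hides its other end. Next I lower and release it.

```bash
python3 -m pendant '[[[1,-0.6,30],[0,0,0],1],[[1,-0.6,50],[0,0,0],1],[[1,-0.6,60],[0,0,0],1],[[1,-0.6,64],[0,0,0],1],[[1,-0.6,64],[0,0,0],1]]' | grep -E 'pos|ft|width|grip'
python3 -m pendant '[[[0,0,0],[0,0,0],1],[[0,0,0],[0,0,0],-1],[[0,0,0],[0,0,0],-1],[[0,0,0],[0,0,0],-1],[[0,0,0],[0,0,0],-1]]' |grep -E 'pos|ft|width|grip'
python3 -m pendant '[[[0,0,-10],[0,0,0],-1],[[0,0,-45],[0,0,0],-1],[[0,0,-85],[0,0,0],-1],[[0,0,-85],[0,0,0],-1],[[0,0,-85],[0,0,0],-1]]' |grep -E 'pos|ft|width|grip'
python3 go.py 407.5 242.5 275 162.4
```

```text
tcp_pos: [616.1, -75.8, 187.5]
ft_force: [-0.2, 0.5, -0.3]
width: 29.2
gripper_force: 40.1
tcp_pos: [616.0, -75.8, 187.0]
ft_force: [-0.5, -0.2, -0.0]
width: 84.1
gripper_force: 0.0
tcp_pos: [615.9, -75.7, 273.1]
ft_force: [0.4, 0.3, -1.0]
width: 85.3
gripper_force: 0.0
t 6.65 at [615.9 -75.7 273.1] yaw 84.1 w 85.3 F [ 0.4  0.3 -1. ]
shift [ 295.3 -239.8   -2.5] turn [  0.1   0.1 -78.3]
```

```bash
python3 -m pendant '[[[295,-240,-2],[0,0,-78],-1],[[295,-240,-2],[0,0,-78],-1],[[295,-240,-2],[0,0,-78],-1],[[295,-240,-2],[0,0,-78],-1],[[295,-240,-2],[0,0,-78],-1]]' >/dev/null
python3 go.py 407.5 242.5 275 162.4
```

```text
t 7.15 at [477.1 134.6 272.3] yaw 127.4 w 85.6 F [ 1.2  0.7 -0.4]
shift [128.   10.3  -2.6] turn [ -0.1  -0.1 -35. ]
```

```bash
python3 -m pendant '[[[128,10,-2],[0,0,-35],-1],[[128,10,-2],[0,0,-35],-1],[[128,10,-2],[0,0,-35],-1],[[128,10,-2],[0,0,-35],-1],[[128,10,-2],[0,0,-35],-1]]' >/dev/null
python3 -m pendant '[[[0,0,0],[0,0,0],-1],[[0,0,0],[0,0,0],-1],[[0,0,0],[0,0,0],-1],[[0,0,0],[0,0,0],-1],[[0,0,0],[0,0,0],-1]]' >/dev/null
python3 go.py 407.5 242.5 184 162.4
python3 - <<'E'
from h import *
t=bot.snapshot("top");s=bot.snapshot("scene")
for n,S,roi in(("t",t,(300,100,420,180)),("s",s,(200,240,340,340))):
    for b in blobs(S,(100,120,40),(130,255,255),roi):
        w=np.array([plane(S,p,23) for p in cv2.boxPoints(b[2])]);e=[np.degrees(np.arctan2(*(w[i+1]-w[i])[::-1]))%180 for i in(0,1)]
        print(n,b[0],b[1],w.mean(0),[np.linalg.norm(w[i+1]-w[i]) for i in (0,1)],e)
        if n=="t":bt=b[0]
        else:print(tri(t,bt,s,b[0]))
for b in blobs(s,(0,200,80),(5,255,255),(390,160,450,220),15):print("red",b[0],b[1],plane(s,b[0],40))
cv2.imwrite("pics/s3.png",np.hstack([cv2.resize(t["frame"][90:190,300:420],(480,400)),cv2.resize(s["frame"][150:290,370:470],(286,400))])[:,:,::-1])
E
```

```text
t 8.15 at [409.6 241.2 275.2] yaw 162.1 w 85.3 F [0.7 0.2 0.2]
shift [ 2.4  0.6 91.2] turn [-0.  -0.  -0.3]
t [354.38636364 129.32272727] 220 [616.61728119 -77.0321554 ] [np.float64(29.56477928579008), np.float64(49.296608700524835)] [np.float64(173.33325459662507), np.float64(83.3857268042644)]
s [263.79704797 292.34501845] 542 [615.7119946  -76.92661039] [np.float64(37.69424100136225), np.float64(53.07349683483698)] [np.float64(176.6548077085092), np.float64(79.67236819537332)]
[616.35931541 -76.69677633  24.0176894 ]
red [422.38043478 185.51630435] 184 [407.72306539 246.6556252 ]
```

View pics/s3.png

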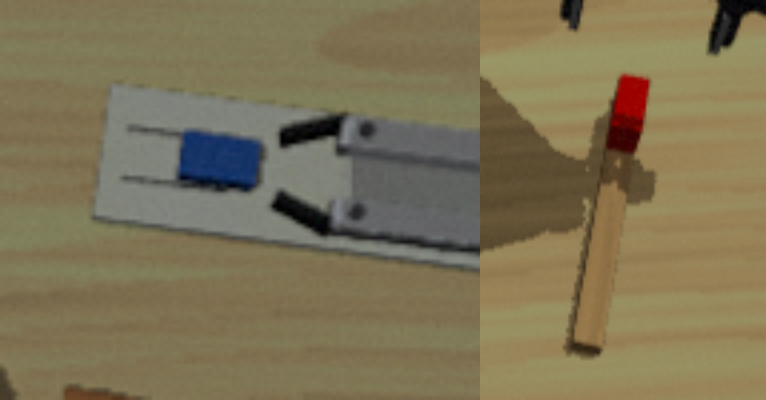

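The blank lies flat on the infeed plate, centred and in line with the channel (crop about (220,158)). The red handle sits between the open fingers, so I go down and grip it.

```bash
python3 -m pendant '[[[2.5,1.5,40],[0,0,-0.3],-1],[[2.5,1.5,75],[0,0,-0.3],-1],[[2.5,1.5,91],[0,0,-0.3],-1],[[2.5,1.5,91],[0,0,-0.3],-1],[[2.5,1.5,91],[0,0,-0.3],-1]]' 80| grep -E 'pos|ft|width|grip'
python3 -m pendant '[[[0,0,0],[0,0,0],1],[[0,0,0],[0,0,0],1],[[0,0,0],[0,0,0],1],[[0,0,0],[0,0,0],1],[[0,0,0],[0,0,0],1]]' 80|grep -E 'pos|ft|width|grip'
python3 -m pendant '[[[0,0,0],[0,0,0],1],[[0,0,0],[0,0,0],1],[[0,0,0],[0,0,0],1],[[0,0,0],[0,0,0],1],[[0,0,0],[0,0,0],1]]' 80|grep -E 'pos|ft|width|grip'
python3 -m pendant '[[[0,0,-30],[0,0,0],1],[[0,0,-70],[0,0,0],1],[[0,0,-70],[0,0,0],1],[[0,0,-70],[0,0,0],1],[[0,0,-70],[0,0,0],1]]' 80|grep -E 'pos|ft|width|grip'
python3 go.py 645 190 254 84
```

```text
tcp_pos: [407.9, 243.6, 184.7]
ft_force: [-0.2, -0.3, 0.5]
width: 85.5
gripper_force: 0.0
tcp_pos: [407.8, 243.7, 184.7]
ft_force: [-0.1, 0.1, 5.4]
width: 20.8
gripper_force: 78.7
tcp_pos: [407.8, 243.7, 184.7]
ft_force: [-0.4, 1.0, 5.3]
width: 21.1
gripper_force: 78.9
tcp_pos: [407.3, 243.4, 253.1]
ft_force: [-0.8, 0.3, -2.1]
width: 21.0
gripper_force: 78.4
t 10.25 at [407.3 243.4 253.1] yaw 162.4 w 21.0 F [-0.8  0.3 -2.1]
shift [-242.8   20.9   -1.3] turn [-0.1 -0.  78.4]
```

```bash
python3 -m pendant '[[[-45,4,-3],[0,0,8],1],[[-90,8,-3],[0,0,16],1],[[-135,12,-3],[0,0,24],1],[[-180,16,-3],[0,0,32],1],[[-220,19,-3],[0,0,40],1]]' >/dev/null
python3 go.py 639.5 147 256 84
```

```text
t 10.75 at [624.7 194.4 255.2] yaw 122.1 w 20.8 F [ 0.3 -0.2 -0.3]
shift [-48.  -12.6  -0.8] turn [-0.1 -0.  38.1]
```

```bash
python3 -m pendant '[[[-10,-2.5,-1],[0,0,8],1],[[-20,-5,-1],[0,0,16],1],[[-30,-7.5,-1],[0,0,24],1],[[-40,-10,-1],[0,0,32],1],[[-48,-12.6,-1],[0,0,38],1]]' >/dev/null
python3 -m pendant '[[[0,0,0],[0,0,0],1],[[0,0,0],[0,0,0],1],[[0,0,0],[0,0,0],1],[[0,0,0],[0,0,0],1],[[0,0,0],[0,0,0],1]]' |grep -E 'width|grip'
python3 go.py 639.5 147 202 84
python3 - <<'E'
from h import *
t=bot.snapshot("top");s=bot.snapshot("scene")
a=np.radians(84);c=bot.state()["tcp_pos"]
p=np.array([c[0]-185*np.cos(a),c[1]-185*np.sin(a),c[2]-184.7+14]);print(p,proj(t,p),proj(s,p))
u,v=proj(s,p);u,v=int(u),int(v);k=s["frame"][v-35:v+35,u-35:u+65]
u,v=proj(t,p);u,v=int(u),int(v);l=t["frame"][v-35:v+35,u-65:u+35]
cv2.imwrite("pics/s4.png",np.hstack([cv2.resize(l,(400,280),interpolation=2),cv2.resize(k,(400,280),interpolation=2)])[:,:,::-1])
E
```

```text
width: 21.2
gripper_force: 78.7
t 11.75 at [638.1 148.3 258.1] yaw 84.5 w 21.2 F [ 0.8  0.7 -1. ]
shift [-1.1  1.6 56.1] turn [-0.  -0.   0.5]
[618.76426217 -35.84269793  87.45131177] (np.float64(339.5707288241115), np.float64(121.29194154090814)) (np.float64(283.97727379741843), np.float64(275.2473753533533))
```

View pics/s4.png

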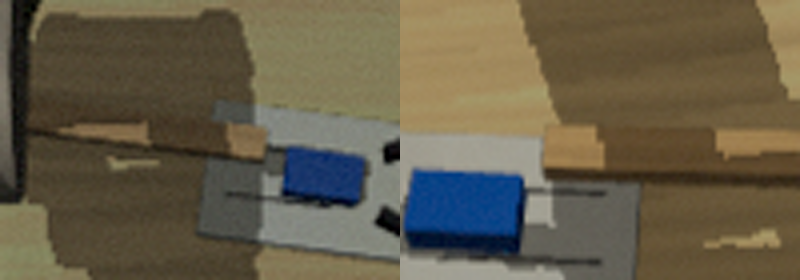

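The tip is over the plate behind the blank, level and in line, within about 1 px of my prediction. Now I lower it.

```bash
python3 -m pendant '[[[-1,1.6,30],[0,0,0.5],1],[[-1,1.6,50],[0,0,0.5],1],[[-1,1.6,58.5],[0,0,0.5],1],[[-1,1.6,58.5],[0,0,0.5],1],[[-1,1.6,58.5],[0,0,0.5],1]]' | grep -E 'ft|width|grip'
python3 go.py 616.9 -65.7 199.5 84
```

```text
ft_force: [0.1, -0.5, 0.1]
width: 21.4
gripper_force: 78.8
t 12.35 at [640.  146.8 200.7] yaw 83.9 w 21.4 F [ 0.1 -0.5  0.1]
shift [-213.8   -0.4    1.2] turn [ 0.1 -0.  -0.1]
```

```bash
python3 -m pendant '[[[-8,0,0.5],[0,0,0],1],[[-16,0,1],[0,0,0],1],[[-24,0,1],[0,0,0],1],[[-32,0,1],[0,0,0],1],[[-40,0,1],[0,0,0],1]]' | grep -E 'ft|width'
python3 -m pendant '[[[-8,0,0],[0,0,0],1],[[-16,0,0],[0,0,0],1],[[-24,0,0],[0,0,0],1],[[-32,0,0],[0,0,0],1],[[-40,0,0],[0,0,0],1]]' | grep -E 'ft|width'
python3 go.py 616.9 -65.7 199.5 84
python3 - <<'E'
from h import *
t=bot.snapshot("top");s=bot.snapshot("scene")
for n,S,roi in(("t",t,(300,100,440,180)),("s",s,(130,240,340,340))):
    for b in blobs(S,(100,120,40),(130,255,255),roi):
        w=np.array([plane(S,p,23) for p in cv2.boxPoints(b[2])]);print(n,b[1],w.mean(0),[(np.linalg.norm(w[i+1]-w[i]),np.degrees(np.arctan2(*(w[i+1]-w[i])[::-1]))%180) for i in (0,1)])
E
```

```text
ft_force: [0.6, -0.2, -0.9]
width: 20.5
ft_force: [-1.0, -0.1, -0.6]
width: 21.3
t 13.35 at [631.1  66.6 198.7] yaw 83.9 w 21.3 F [-1.  -0.1 -0.6]
shift [-1.33e+02 -1.00e-01 -8.00e-01] turn [-0.  -0.  -0.1]
t 174 [ 610.46432246 -139.12270967] [(np.float64(31.147735442180224), np.float64(174.76646757148103)), (np.float64(38.19480583892377), np.float64(85.21457251543472))]
s 397 [ 607.81743441 -140.30574122] [(np.float64(43.49050007657736), np.float64(86.18615505455837)), (np.float64(36.90600244291841), np.float64(2.950260090246675))]
```

```bash
for i in 1 2 3; do python3 -m pendant '[[[-8,0,0],[0,0,0],1],[[-16,0,0],[0,0,0],1],[[-24,0,0],[0,0,0],1],[[-32,0,0],[0,0,0],1],[[-40,0,0],[0,0,0],1]]' | grep -E 'ft|width'; done
python3 go.py 616.9 -65.7 199.5 84
python3 -m pendant '[[[-1,0,0],[0,0,0],1],[[-3,0,0],[0,0,0],1],[[-5,0,0],[0,0,0],1],[[-7,0,0],[0,0,0],1],[[-9,0,0],[0,0,0],1]]' | grep -E 'ft|width'
python3 go.py 616.9 -65.7 199.5 84
```

```text
ft_force: [-0.8, -0.2, -0.6]
width: 20.8
ft_force: [-0.1, -0.6, -0.9]
width: 21.2
ft_force: [-0.8, -0.2, -1.5]
width: 21.3
t 14.95 at [618.4 -52.7 198.7] yaw 83.9 w 21.3 F [-0.8 -0.2 -1.5]
shift [-13.   -0.1  -0.8] turn [ 0.  -0.  -0.1]
ft_force: [0.3, 0.2, -1.3]
width: 20.7
t 15.45 at [617.5 -61.  198.7] yaw 83.9 w 20.7 F [ 0.3  0.2 -1.3]
shift [-4.8 -0.1 -0.8] turn [-0.  -0.  -0.1]
```

```bash
python3 -m pendant '[[[-1,0,0],[0,0,0],1],[[-2,0,0],[0,0,0],1],[[-3,0,0],[0,0,0],1],[[-3,0,0],[0,0,0],1],[[-3,0,0],[0,0,0],1]]' | grep -E 'ft|tcp_pos'
python3 -m pendant '[[[-0.5,0,0],[0,0,0],1],[[-1,0,0],[0,0,0],1],[[-1.5,0,0],[0,0,0],1],[[-1.5,0,0],[0,0,0],1],[[-1.5,0,0],[0,0,0],1]]' | grep -E 'ft|tcp_pos'
python3 -m pendant '[[[-0.5,0,0],[0,0,0],1],[[-1,0,0],[0,0,0],1],[[-1,0,0],[0,0,0],1],[[-1,0,0],[0,0,0],1],[[-1,0,0],[0,0,0],1]]' | grep -E 'ft|tcp_pos'
```

```text
tcp_pos: [617.2, -64.1, 198.7]
ft_force: [0.3, -0.4, -1.0]
tcp_pos: [617.1, -64.5, 198.7]
ft_force: [1.0, 8.3, 1.1]
tcp_pos: [617.0, -64.8, 198.8]
ft_force: [0.8, 13.6, 1.4]
```

```bash
python3 -m pendant '[[[-0.5,0,0],[0,0,0],1],[[-1,0,0],[0,0,0],1],[[-1.5,0,0],[0,0,0],1],[[-1.5,0,0],[0,0,0],1],[[-1.5,0,0],[0,0,0],1]]' | grep -E 'ft|tcp_pos'
python3 - <<'E'
from h import *
t=bot.snapshot("top");s=bot.snapshot("scene")
cv2.imwrite("pics/s5.png",np.vstack([cv2.resize(t["frame"][100:170,300:470],(680,280),interpolation=2),cv2.resize(s["frame"][255:335,110:320],(680,260),interpolation=2)])[:,:,::-1])
E
```

```text
tcp_pos: [616.9, -65.2, 198.9]
ft_force: [1.9, 20.8, 4.2]
```

View pics/s5.png

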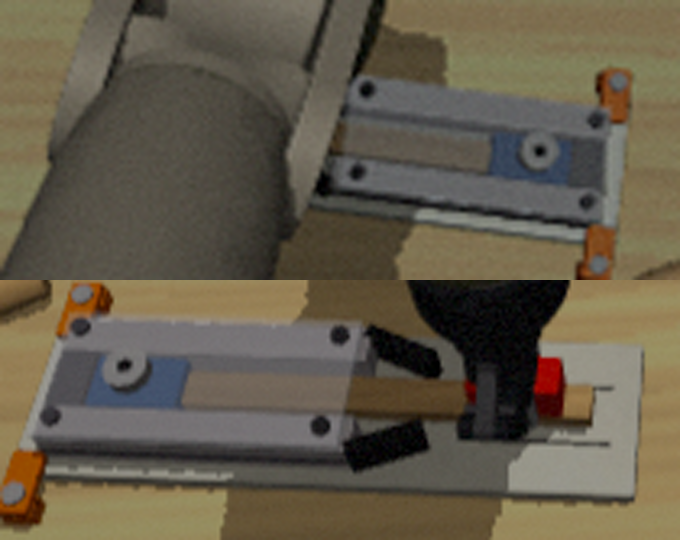

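The blank sits against the dark stop under the bush, in both views, and the stick end touches its rear face. I'll pull the stick straight back.

```bash
python3 -m pendant '[[[4,0,0],[0,0,0],1],[[16,0,0],[0,0,0],1],[[34,0,0],[0,0,0],1],[[54,0,0],[0,0,0],1],[[74,0,0],[0,0,0],1]]' | grep -E 'ft|width'
python3 -m pendant '[[[20,0,0],[0,0,0],1],[[45,0,0],[0,0,0],1],[[70,0,0],[0,0,0],1],[[95,0,0],[0,0,0],1],[[115,0,0],[0,0,0],1]]' | grep -E 'ft|width'
python3 -m pendant '[[[0,0,-20],[0,0,0],1],[[0,0,-55],[0,0,0],1],[[0,0,-55],[0,0,0],1],[[0,0,-55],[0,0,0],1],[[0,0,-55],[0,0,0],1]]' | grep -E 'ft|width'
python3 go.py 407.5 243.5 254 162.4
```

```text
ft_force: [-0.5, 0.1, -0.2]
width: 20.9
ft_force: [-0.1, -0.3, 0.1]
width: 21.3
ft_force: [-0.1, -0.1, -1.7]
width: 20.9
t 19.05 at [636.4 120.4 252.5] yaw 83.9 w 20.9 F [-0.1 -0.1 -1.7]
shift [  98.2 -240.7   -1.1] turn [ -0.1  -0.1 -78.5]
```

```bash
python3 -m pendant '[[[10,-24,-1],[0,0,-8],1],[[20,-48,-1],[0,0,-16],1],[[30,-72,-1],[0,0,-24],1],[[40,-96,-1],[0,0,-32],1],[[50,-120,-1],[0,0,-40],1]]' | grep -E 'width'
python3 go.py 407.5 243.5 254 162.4
```

```text
width: 20.9
t 19.55 at [521.5 182.9 253.6] yaw 124.2 w 20.9 F [ 0.3  0.6 -1.3]
shift [114.3 -60.2  -0.2] turn [ -0.1  -0.1 -38.2]
```

```bash
python3 -m pendant '[[[24,-13,0],[0,0,-8],1],[[48,-26,0],[0,0,-16],1],[[72,-39,0],[0,0,-24],1],[[96,-52,0],[0,0,-32],1],[[114,-60,0],[0,0,-38],1]]' | grep -E 'width'
python3 -m pendant '[[[0,0,0],[0,0,0],1],[[0,0,0],[0,0,0],1],[[0,0,0],[0,0,0],1],[[0,0,0],[0,0,0],1],[[0,0,0],[0,0,0],1]]' |grep -E 'width'
python3 go.py 407.5 243.5 184.7 162.4
```

```text
width: 20.9
width: 21.3
t 20.55 at [409.8 243.2 254.5] yaw 161.8 w 21.3 F [ 0.1  0.1 -1.7]
shift [ 2.3 -0.4 69.8] turn [-0.  -0.  -0.6]
```

```bash
python3 -m pendant '[[[0,0,30],[0,0,0],1],[[0,0,55],[0,0,0],1],[[0,0,64],[0,0,0],1],[[0,0,67],[0,0,0],1],[[0,0,69],[0,0,0],1]]' | grep -E 'pos|ft'
python3 -m pendant '[[[0,0,0.5],[0,0,0],1],[[0,0,0.5],[0,0,0],0.4],[[0,0,0.5],[0,0,0],-1],[[0,0,0.5],[0,0,0],-1],[[0,0,0.5],[0,0,0],-1]]' 20| grep -E 'pos|ft|width'
python3 -m pendant '[[[0,0,0],[0,0,0],-1],[[0,0,-15],[0,0,0],-1],[[0,0,-50],[0,0,0],-1],[[0,0,-90],[0,0,0],-1],[[0,0,-120],[0,0,0],-1]]' | grep -E 'pos|ft|width'
python3 -m pendant '[[[50,0,0],[0,0,0],-1],[[100,0,0],[0,0,0],-1],[[100,0,0],[0,0,0],-1],[[100,0,0],[0,0,0],-1],[[100,0,0],[0,0,0],-1]]' | grep -E 'pos|ft|width'
python3 - <<'E'
from h import *
t=bot.snapshot("top");s=bot.snapshot("scene")
cv2.imwrite("pics/s6.png",np.vstack([t["frame"][90:240,190:480],s["frame"][150:340,110:480][:, :290*1] if 0 else cv2.resize(s["frame"][150:340,110:450],(290,162))])[:,:,::-1].repeat(2,0).repeat(2,1)[:600])
E
```

```text
tcp_pos: [409.8, 243.6, 186.2]
ft_force: [-0.0, 0.3, -1.2]
tcp_pos: [409.4, 243.5, 185.4]
ft_force: [0.1, 0.6, -1.1]
width: 69.0
tcp_pos: [409.3, 243.5, 307.4]
ft_force: [-0.3, 0.4, 0.2]
width: 85.7
tcp_pos: [315.0, 274.5, 305.3]
ft_force: [-0.8, 0.2, -0.2]
width: 85.4
```

View pics/s6.png

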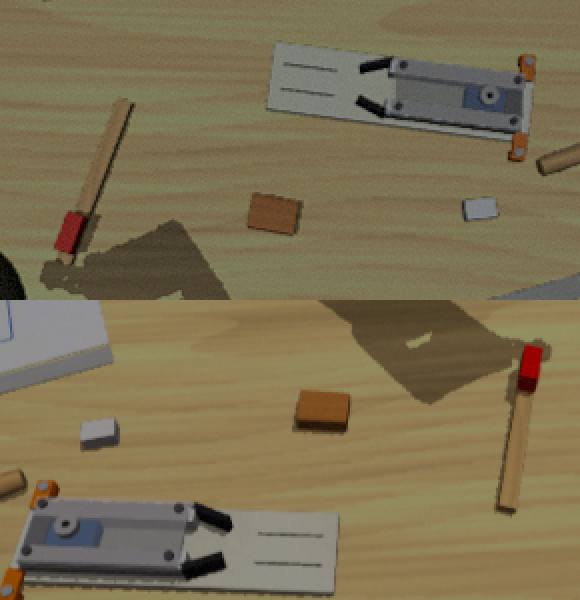

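The blank is still home under the bush (top crop about (488,96)). The stick lies flat on the bench, clear of the jig, and both blocks are where they were. Handing in.

```bash
python3 -c "
from plant import bot
print(bot.finish_job())"
```

```text
the job is handed in; nothing more can be done
None
```

The job is handed in, with no verdict returned: the blank is fully home against the end stop, the stick lies flat on the bench clear of the jig, both blocks were left where they were, and it took about 23 s of the 67 s allowed.

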